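# Home and lock a rotary specimen stage

### The job

Two rotary specimen stages stand on the microscope bench: one is already locked (its knob stands up), the other is not. On the unlocked stage, turn the black hand knob until its pointer is in the broad zero band, then, pulling up lightly, feel for the lock notch, let the knob come up all the way into it, and let go. Do not force the lock, do not touch either turntable or its specimen, and leave the locked stage and everything else on the bench as it is.

Things in the scene. Friction and masses are not known exactly. Their poses are not given: they have to be found in the camera images.
- stage: the unlocked rotary stage, fixed to the bench: low black box 230 mm long (its x), 120 mm wide, top cover at 42 mm; the two stages may stand either way round, left or right. Origin: centre of its underside. Hand knob at x = -55 mm with a fixed silver scale ring 95 mm across round it; turntable at x = +55 mm
- knob_turn (a joint): angle of that stage's hand knob about its upright axis, rad: 0 = pointer at the middle of the zero band, positive = counter-clockwise from above. It starts 0.7 to 1.9 rad on the positive side. Turning friction about 0.05 N m; it drives the turntable one to one and stays where it is left
- knob_lift (a joint): how far that knob is pulled up, m: 0 = down (free to turn), about 0.0095 = fully up against a hard stop (locked, cannot turn). Sliding takes about 4 N either way (weight balanced); it stays where it is left. Away from a notch it can rise only 1.5 mm, then its pin meets the lock ring
- knob_grip (a point): point on that knob's axis, turning and rising with it, 74 mm above the bench with the knob down; its +y axis points along the pointer. The grip is a black cylinder 40 mm in diameter from 20 mm below to 12 mm above this point; under it is a steel skirt 72 mm in diameter, 8 mm thick, with the black pointer line
- pointer (a point): outer end of the pointer line on the skirt's top rim, 36 mm from the knob axis; a white line on the knob's top lies along it. The zero band is the solid black arc on the fixed scale ring, lying towards the stage's +y and reaching 0.25 rad to either side of that; the other three quarter-turn places have thin lines and notches too
- lock_dog: steel flat-nosed locking pin of that knob, 5 mm thick, hidden under the cover below the pointer, 46 mm from the axis, moving with the knob. Its notch lies unseen within 0.24 rad of the zero band's middle, elsewhere each time, with about 0.02 rad of play either way: under a light pull (8 to 12 N), turning slowly, the knob gives upwards there. Over 20 N on the pin damages it
- turntable: turntable of the unlocked stage: disc 90 mm in diameter with its top 13.5 mm above the cover, and on it a steel stub with a brass specimen up to 48 mm above the cover (90 mm above the bench). Origin: on its axis at the cover's height, 110 mm from the knob axis
- stage_b: the other stage, already locked, of the same shape and size and with the same frame; its turntable (copper specimen) does not turn
- knob_b_lift (a joint): lift of the locked stage's knob, m: about 0.009 at the start. It would slide down under a push of about 4 N
- knob_b_grip (a point): the same point on the locked stage's knob, about 83 mm above the bench
- jar: small glass jar with white cap, 46 mm in diameter, 58 mm high, loose, between the stages; origin under its centre
- holder_a: loose steel specimen holder standing between the stages, 24 mm across, 46 mm high; origin under its centre
- holder_b: loose dark specimen holder standing beyond the stages, 24 mm across, 46 mm high; origin under its centre
- loupe: loose black eye loupe, 42 mm in diameter, 22 mm high; origin under its centre
- mouse: loose black computer mouse 110 x 60 x 34 mm; origin under its centre
- driver: loose small screwdriver 150 mm long, lying
- slide_block: loose black block with a clear cover 75 x 55 x 28 mm; origin under its centre

How it is judged:
By the outcome, as a careful person would: the job done as asked, in the order asked, and still so for the second after the job is handed in, with the robot touching nothing.
It also fails if it takes over 72 s, if anything falls off the work surface, if the arm or the gripper's body presses on something with over 40 N, if the wrist force passes 120 N, or if a joint passes its speed limit or range.

### The arm

A 6-joint arm with a two-finger parallel gripper is mounted at the origin on the work surface. World frame = base frame: x ahead of the robot, y to its left, z up, the work surface at z = 0. Lengths are in m, angles in degrees, forces in N, time in s.
With the tool pointing down it reaches from about 0.375 to 0.9 m from the base axis. Payload 3.1 kg.
Tool frame: the origin (TCP) lies midway between the tips of the shut fingers; the grasp point (between the pads) lies 19 mm behind it; x points along the fingers, z is the direction in which the jaws open and shut, and the axes are right-handed (so a half turn about x gives the same grasp; the last joint's range is limited). The gripper opens to 87 mm and grips with 3 to 60 N. Pads are 19 mm wide; open, the fingers measure 117 mm over their backs; the gripper's body (75 mm by 190 mm) begins 51 mm behind the grasp point.
Start: joints at [59.788, 30.224, 82.088, -0, 67.689, -10.227], TCP at [0.214, 0.587, 0.223] pointing down, gripper open.
Joint ranges: [-176.69, 176.69], [-43.24, 126.21], [12.49, 139.97], [-82, 262], [0, 151.66], [-163.58, 163.58]. Speed limits (degrees/s): [159.86, 159.86, 180, 180, 180, 180].

### API

Orientations are given as a 3x3 rotation matrix whose columns are the frame's x, y, z axes.
In Python, from rig import * gives the robot as it stands.
- The arm moves only by the tool play_rows, never from a script. Its argument "rows" is a list that holds one entry, the list of rows, each a list of 7 numbers: the shift along the tool's x, y, z in m, then the turn, a rotation vector about the tool's x, y, z in degrees, then the finger opening in m, from 0 to 0.087. A call has 1 to 12 rows; each row is the pose to reach, as a shift and turn from the pose commanded when the call began, along the tool's axes at that moment; what a row does not reach only later rows make up. A row lasts 1/10 s, in which the tool goes at most 50 mm and 8.59 degrees, less where a joint would pass 70% of its speed; a pose out of reach is approached as far as the arm can. A call with a gripper value outside its range is refused whole. The fingers move at their own pace and stop on an object; the grip force is fixed at half the most. Time passes only in rows, so rows that repeat a pose let the fingers close. It gives the time, the measured TCP pose, the force and the opening at its end, in the units of the state.
- read_state(): the state, without advancing time (a new reading comes with each control period).
- capture(name): name is "scene" or "top" or "wrist"; returns a dict with "pixels" (384x512x3 uint8, red, green, blue), "intrinsics" (3x3 intrinsics, pixels), "rvec" (rotation vector, rad) and "tvec" (3), from world to camera coordinates, as OpenCV has them. Camera axes: x right, y down, z forward; pixel columns grow to the right and rows downward; lengths in m; the calibration is good to about 2 mm. A picture is of the moment at which its call begins. There is no depth.
- hand_in(): hands the job in, once; it reports no verdict.
Trained networks look in the newest picture that a camera, given by its name, has taken for a name from the list of things; names that differ only in an ending like _2 or _b are one class to them, and where a whole thing is asked for, a point or a joint stands for the part that bears it (a point fixed in the world has none). Each returns a list of dicts, best first, with "p" (0 to 1); they miss things now and then, are a little off and sometimes report something else, mostly with a low value. They report only what shows in the picture. A call takes as long as a camera call.
- trace(camera, target): "mask" (384x512 bool, what is visible of it) and "at" ([column, row] in pixels, amid what is visible of it).
The state is a dict: "time_s": time; "joint_positions": joint angles; "qvel": joint speeds; "tau": joint torques, N m; "position": TCP position; "tcp_rot": TCP orientation; "force": force on the tool from outside, world axes, zero at the start; "moment": the same for the moment, N m; "opening": opening from 0.0 (shut) to 1.0 (fully open).
Only numpy, scipy, OpenCV 4.12 (cv2) and the standard library are available. Lean on these libraries where they do the work, as an engineer would, in place of code of your own. Each camera call takes 0.05 s, during which the arm holds its last target.

## Working session

There is one attempt and no reset: what is moved stays moved. The work goes in short steps, Python scripts to look and compute and a tool call to move; the robot and the scene stay as the last step left them, time stands still between calls to the robot, and variables do not carry over. Pictures are saved under pics/ and viewed, and the job is handed in when it is done.

Besides the shell and the picture viewer there is one more tool, called after ">>>" by a JSON object that holds its "name" and its "arguments". play_rows: Moves the arm, as the interface text tells. Its arguments: {"type":"object","properties":{"rows":{"type":"array"}},"required":["rows"]}

```bash
ls; mkdir -p pics
python3 - <<'E'
from rig import *
import cv2
s=read_state(); print({k:s[k] for k in ('time_s','position','tcp_rot','force','opening')})
for n in ("scene","top","wrist"):
    c=capture(n); cv2.imwrite(f"pics/{n}0.png",c["pixels"][:,:,::-1]); print(n,c["intrinsics"],c["rvec"],c["tvec"])
E
```

```text
pics
{'time_s': 0.0, 'position': array([0.21322377, 0.58673552, 0.2215998 ]), 'tcp_rot': array([[-1.08483109e-03, -9.39766073e-01,  3.41816546e-01],
       [-1.83539746e-03,  3.41818042e-01,  9.39764363e-01],
       [-9.99997727e-01,  3.92116375e-04, -2.09565910e-03]]), 'force': array([-0.34390266, -0.61555032, -0.76848587]), 'opening': 1.0004548527233712}
scene [[353.6917587    0.         253.89663005]
 [  0.         353.6917587  190.488156  ]
 [  0.           0.           1.        ]] [ 2.09313287  0.88127357 -0.44403234] [-0.42925286 -0.21614271  1.31896733]
top [[456.88558038   0.         250.47587176]
 [  0.         456.88558038 192.14115278]
 [  0.           0.           1.        ]] [ 2.19129471 -2.0153425   0.227651  ] [-0.04866405  0.61595468  1.29461019]
wrist [[313.48356215   0.         255.42259997]
 [  0.         313.48356215 191.69489642]
 [  0.           0.           1.        ]] [-2.36506517 -1.65820638 -0.24436397] [-0.62412345 -0.03511066  0.39156891]
```

View pics/scene0.png

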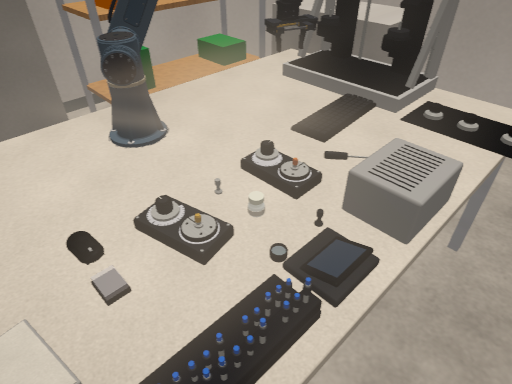

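View pics/top0.png

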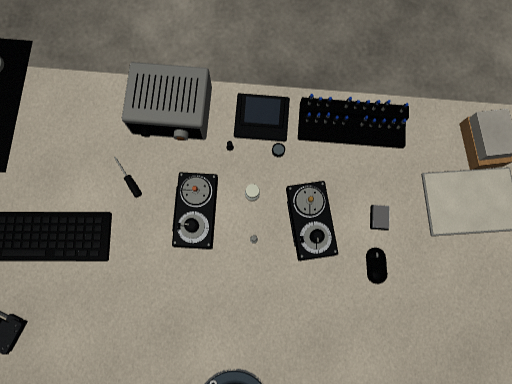

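View pics/wrist0.png

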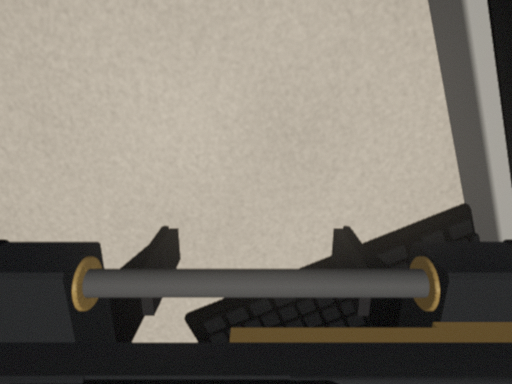

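Run:
```python
from rig import *
import numpy as np
for cam in ("top","scene"):
  for t in ("stage","turntable","knob_grip","pointer","knob_lift"):
    try:
      for r in trace(cam,t): print(cam,t,round(r["p"],2),r["at"],r["mask"].sum())
    except Exception as e: print(cam,t,e)
```

```text
top stage 0.86 [197.5, 209.4] 3031
top stage 0.84 [310.2, 219.0] 3143
top turntable 0.74 [307.9, 203.6] 699
top knob_grip 0.88 [315.9, 234.0] 452
top pointer 0.66 [314.8, 235.4] 438
top knob_lift 0.89 [313.3, 240.0] 444
scene stage 0.69 [184.1, 231.3] 3942
scene turntable 0.93 [198.8, 226.6] 809
scene knob_grip 0.68 [164.6, 210.3] 607
scene pointer 0.9 [165.1, 209.0] 582
scene pointer 0.32 [184.5, 228.4] 3964
scene knob_lift 0.76 [164.2, 205.8] 554
scene knob_lift 0.32 [255.0, 201.8] 397
```

Run:
```python
import cv2,numpy as np
a=cv2.imread('pics/top0.png'); 
L=cv2.resize(a[165:255,165:225],None,fx=6,fy=6,interpolation=cv2.INTER_CUBIC);R=cv2.resize(a[175:265,280:345],None,fx=6,fy=6,interpolation=cv2.INTER_CUBIC)
cv2.imwrite('pics/z0.png',np.hstack([L,R]))
b=cv2.imread('pics/scene0.png');cv2.imwrite('pics/z1.png',cv2.resize(b[135:265,125:330],None,fx=3.8,fy=3.8,interpolation=cv2.INTER_CUBIC))
```

```text
(no output)
```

View pics/z0.png

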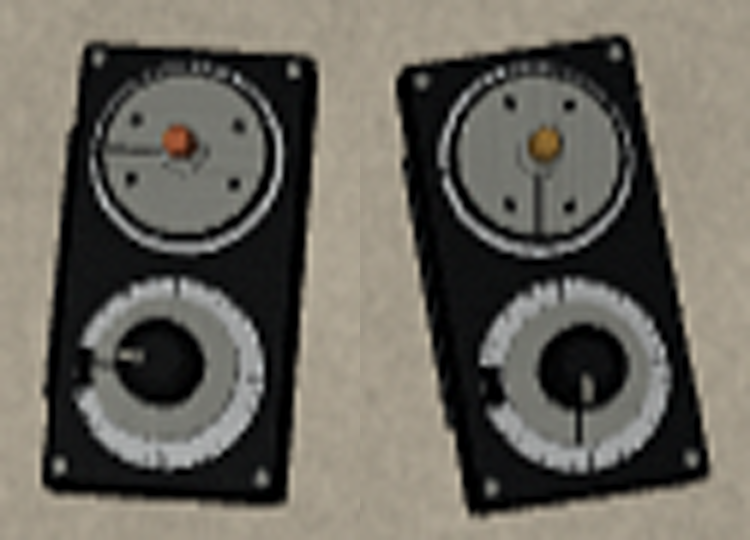

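View pics/z1.png

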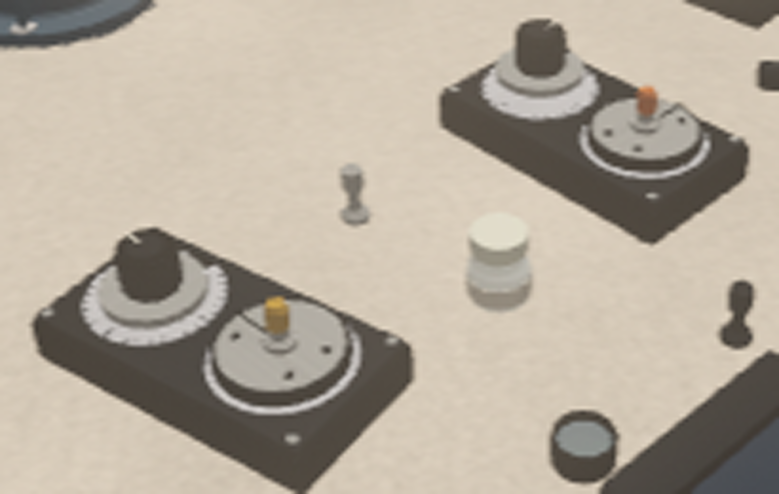

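```bash
cat > h.py <<'E'
import numpy as np,cv2
from scipy.optimize import minimize
def proj(c,P):
    return cv2.projectPoints(np.asarray(P,float).reshape(-1,3),np.array(c["rvec"],float),np.array(c["tvec"],float),np.array(c["intrinsics"],float),None)[0].reshape(-1,2)
def circ(cx,cy,z,r,n=40):
    t=np.linspace(0,2*np.pi,n,endpoint=False); return np.c_[cx+r*np.cos(t),cy+r*np.sin(t),0*t+z]
def toW(p,P):
    x,y,th=p; P=np.asarray(P,float).reshape(-1,3); c,s=np.cos(th),np.sin(th)
    return np.c_[x+c*P[:,0]-s*P[:,1],y+s*P[:,0]+c*P[:,1],P[:,2]]
box=[[sx*.115,sy*.06,z] for sx in(-1,1) for sy in(-1,1) for z in(0,.042)]
parts=[np.array(box),np.r_[circ(-.055,0,.042,.036),circ(-.055,0,.054,.036)],np.r_[circ(-.055,0,.054,.02),circ(-.055,0,.086,.02)],np.r_[circ(.055,0,.042,.045),circ(.055,0,.0555,.045)]]
def sil(c,p,S=4):
    im=np.zeros((384*S,512*S),np.uint8)
    for q in parts:
        u=proj(c,toW(p,q)); h=cv2.convexHull(((u+.5)*S).astype(np.float32)).astype(np.int32); cv2.fillConvexPoly(im,h,255)
    return cv2.resize(im,(512,384),interpolation=cv2.INTER_AREA)/255.
E
python3 - <<'E'
from rig import *
from h import *
M=[]
for cam in("top","scene"):
    c=capture(cam)
    rs=trace(cam,"stage")
    m=max([r for r in rs if (r["at"][0]>260 if cam=="top" else r["at"][0]<230)],key=lambda r:r["p"])["mask"]
    M.append((c,m.astype(float)))
def cost(p,ms): return sum(np.abs(sil(c,p)-m).sum() for c,m in ms)
# initial: backproject
c=M[0][0];
import itertools
def back(c,u,z):
    R=cv2.Rodrigues(np.array(c["rvec"]))[0];C=-R.T@np.array(c["tvec"]).ravel()
    d=R.T@np.linalg.inv(c["intrinsics"])@np.array([u[0],u[1],1.]);return C+d*(z-C[2])/d[2]
k=back(c,[280+(576-360)/6-.4,175+375/6-.4],.042);t=back(c,[280+(537-360)/6-.4,175+158/6-.4],.042)
print("knob",k,"tt",t,np.linalg.norm(k-t))
p0=np.r_[(k+t)[:2]/2,np.arctan2(*(t-k)[[1,0]])]
print("p0",p0)
for ms in (M,M[:1],M[1:]):
    r=minimize(cost,p0,args=(ms,),method="Nelder-Mead",options=dict(initial_simplex=p0+np.array([[0,0,0],[.006,0,0],[0,.006,0],[0,0,.06]])))
    kk=toW(r.x,[-.055,0,.074])[0]; print(r.x,np.degrees(r.x[2]),r.fun,[m.sum() for _,m in ms],"knob",kk)
E
```

```text
knob [ 0.50324954 -0.20126501  0.042     ] tt [ 0.61129169 -0.1759155   0.042     ] 0.11097613981447216
p0 [ 0.55727061 -0.18859025  0.2304576 ]
[ 0.55429081 -0.18557521  0.22712398] 13.013245469534956 559.5843137254901 [np.float64(3032.0), np.float64(3927.0)] knob [ 0.50070332 -0.1979599   0.074     ]
[ 0.55550695 -0.18529627  0.22945669] 13.146900134315754 174.22745098039218 [np.float64(3032.0)] knob [ 0.5019485  -0.19780594  0.074     ]
[ 0.55013452 -0.18665004  0.21562875] 12.354617262004197 343.29803921568623 [np.float64(3927.0)] knob [ 0.49640821 -0.19841794  0.074     ]
```

```bash
cat >> h.py <<'E'
from scipy.spatial.transform import Rotation as Ro
def goal(s,target,yaw):
    """shift & rotvec (deg) in the tool frame to reach target w/ tool down, tool z at world yaw (deg)"""
    R=np.array(s["tcp_rot"]); z=np.array([np.cos(np.radians(yaw)),np.sin(np.radians(yaw)),0]);x=np.array([0,0,-1.]);G=np.c_[x,np.cross(z,x),z]
    return np.round(R.T@(np.array(target)-s["position"]),4),np.round(Ro.from_matrix(R.T@G).as_rotvec(degrees=True),2)
E
python3 - <<'E'
from rig import *
from h import *
s=read_state();print(goal(s,[.502,-.199,.20],60)); print(s["position"])
E
```

```text
(array([ 0.0226, -0.5398, -0.6404]), array([10.01,  0.  ,  0.  ]))
[0.21356003 0.58734752 0.22259082]
```

>>> {"name": "play_rows", "arguments": {"rows": [[[0.001,-0.027,-0.032,1,0,0,0.087],[0.003,-0.054,-0.064,1,0,0,0.087],[0.004,-0.081,-0.096,2,0,0,0.087],[0.005,-0.108,-0.128,3,0,0,0.087],[0.006,-0.135,-0.16,4,0,0,0.087],[0.007,-0.162,-0.192,5,0,0,0.087],[0.008,-0.189,-0.224,6,0,0,0.087],[0.009,-0.216,-0.256,6,0,0,0.087],[0.01,-0.243,-0.288,7,0,0,0.087],[0.01,-0.27,-0.32,8,0,0,0.087],[0.01,-0.297,-0.352,9,0,0,0.087],[0.01,-0.324,-0.384,10,0,0,0.087]]]}}

```text
time_s: 2.05
position: [0.3874, 0.1141, 0.2129]
tcp_rot: [[0.001, -0.866, 0.5], [0.0, 0.5, 0.866], [-1.0, -0.001, 0.001]]
force: [0.9, 1.1, -0.1]
opening: 1.004
```

Run:
```python
from rig import *
from h import *
s=read_state();print(goal(s,[.502,-.199,.20],60)); print(s["position"],s["joint_positions"])
```

```text
(array([ 0.013 , -0.2559, -0.2138]), array([-0.03,  0.04,  0.06]))
[0.38744371 0.11411165 0.21291386] [ 4.56826590e-01  1.40673862e+01  1.12776914e+02  4.43868973e-03
  5.30854586e+01 -5.95189863e+01]
```

>>> {"name": "play_rows", "arguments": {"rows": [[[0.002,-0.03,-0.025,0,0,0,0.087],[0.004,-0.06,-0.05,0,0,0,0.087],[0.006,-0.09,-0.075,0,0,0,0.087],[0.008,-0.12,-0.1,0,0,0,0.087],[0.01,-0.15,-0.125,0,0,0,0.087],[0.011,-0.18,-0.15,0,0,0,0.087],[0.012,-0.21,-0.175,0,0,0,0.087],[0.013,-0.235,-0.197,0,0,0,0.087],[0.013,-0.256,-0.214,0,0,0,0.087],[0.013,-0.256,-0.214,0,0,0,0.087],[0.013,-0.256,-0.214,0,0,0,0.087]]]}}

```text
time_s: 3.15
position: [0.5012, -0.1976, 0.1993]
tcp_rot: [[-0.001, -0.866, 0.501], [0.001, 0.501, 0.866], [-1.0, 0.001, 0.0]]
force: [-0.5, -0.6, 0.3]
opening: 1.0
```

Run:
```python
from rig import *
from h import *
s=read_state();print(s["position"],s["joint_positions"],s["force"],s["moment"])
c=capture("wrist");im=c["pixels"][:,:,::-1].copy();cv2.imwrite("pics/w1.png",im)
np.save("w1.npy",c,allow_pickle=True)
p=[.5555,-.1855,.2285]
for P in (circ(-.055,0,.042,.0475),circ(-.055,0,.086,.02),circ(-.055,0,.054,.036)): cv2.polylines(im,[proj(c,toW(p,P)).astype(int)],True,(0,0,255))
cv2.imwrite("pics/w1o.png",im)
for r in trace("wrist","knob_grip"): print(r["p"],r["at"])
```

```text
[ 0.50122071 -0.19756096  0.19930844] [-3.34140983e+01  2.53621061e+01  9.58897040e+01  2.38370789e-02
  5.88158568e+01 -9.33690535e+01] [-0.45169102 -0.63763269  0.28429004] [0.04744682 0.00349168 0.00684816]
0.69 [256.1, 178.9]
```

View pics/w1o.png

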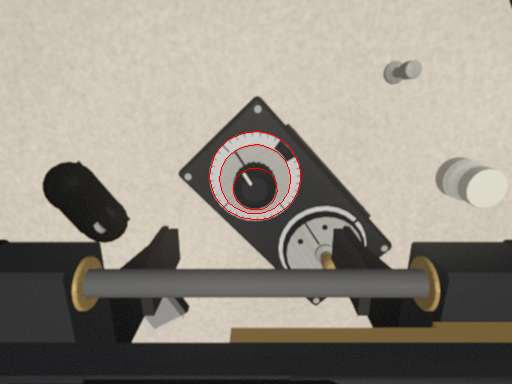

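Run:
```python
import numpy as np,cv2
from h import *
c=np.load("w1.npy",allow_pickle=True).item();im=c["pixels"][:,:,::-1]
S=6;x0,y0=195,120
z=cv2.resize(im[y0:y0+110,x0:x0+120],None,fx=S,fy=S,interpolation=cv2.INTER_CUBIC)
z0=z.copy()
p=[.5555,-.1855,.2285]
for P in (circ(-.055,0,.042,.0475),circ(-.055,0,.086,.02),circ(-.055,0,.054,.036)): cv2.polylines(z,[((proj(c,toW(p,P))-[x0,y0]+.5)*S).astype(int)],True,(0,0,255))
for a in (-.25,.25,0): 
    d=np.array([-np.sin(a),np.cos(a)]);u=proj(c,toW(p,[[-.055+.036*d[0],.036*d[1],.042],[-.055+.05*d[0],.05*d[1],.042]]));cv2.polylines(z,[((u-[x0,y0]+.5)*S).astype(int)],False,(0,255,0))
for a in (1.45,): 
    d=np.array([-np.sin(a),np.cos(a)]);u=proj(c,toW(p,[[-.055+.020*d[0],.02*d[1],.054],[-.055+.036*d[0],.036*d[1],.054]]));cv2.polylines(z,[((u-[x0,y0]+.5)*S).astype(int)],False,(255,0,255))
cv2.imwrite("pics/w1z.png",z[:600])
```

```text
(no output)
```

View pics/w1z.png

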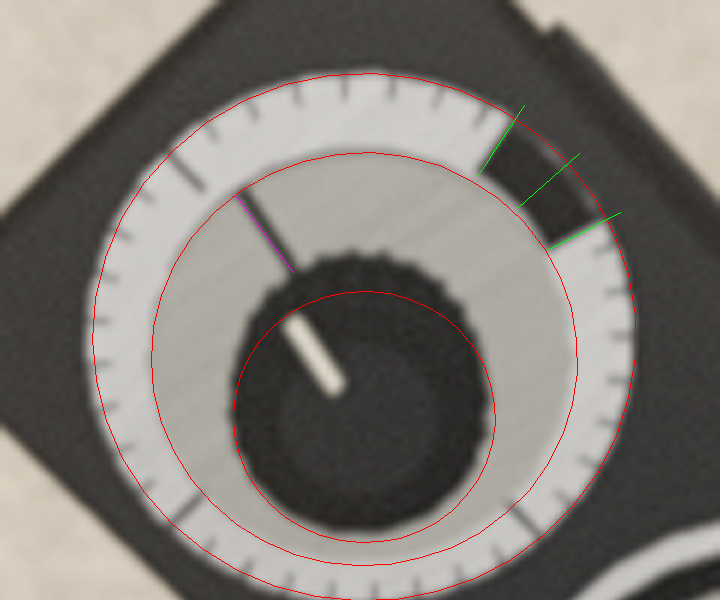

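>>> {"name": "play_rows", "arguments": {"rows": [[[0.02,-0.001,-0.0007,0,0,0,0.087],[0.045,-0.001,-0.0007,0,0,0,0.087],[0.07,-0.001,-0.0007,0,0,0,0.087],[0.09,-0.001,-0.0007,0,0,0,0.087],[0.11,-0.001,-0.0007,0,0,0,0.087],[0.125,-0.001,-0.0007,0,0,0,0.087],[0.133,-0.001,-0.0007,0,0,0,0.087],[0.138,-0.001,-0.0007,0,0,0,0.087],[0.141,-0.001,-0.0007,0,0,0,0.087],[0.141,-0.001,-0.0007,0,0,0,0.087],[0.141,-0.001,-0.0007,0,0,0,0.087]]]}}

```text
time_s: 4.35
position: [0.5025, -0.1988, 0.0591]
tcp_rot: [[0.001, -0.866, 0.5], [-0.001, 0.5, 0.866], [-1.0, -0.001, -0.0]]
force: [0.6, -0.4, -0.9]
opening: 1.003
```

Run:
```python
from rig import *
from h import *
s=read_state();print(s["position"],s["joint_positions"],s["force"],s["moment"])
c=capture("wrist");cv2.imwrite("pics/w2.png",c["pixels"][:,:,::-1])
```

```text
[ 0.50250636 -0.19881373  0.0591229 ] [-3.34386493e+01  3.80518527e+01  1.01683281e+02 -6.85787435e-04
  4.01977194e+01 -9.34610081e+01] [ 0.64440966 -0.39168728 -0.93548823] [ 0.00403864  0.01601715 -0.00160413]
```

View pics/w2.png

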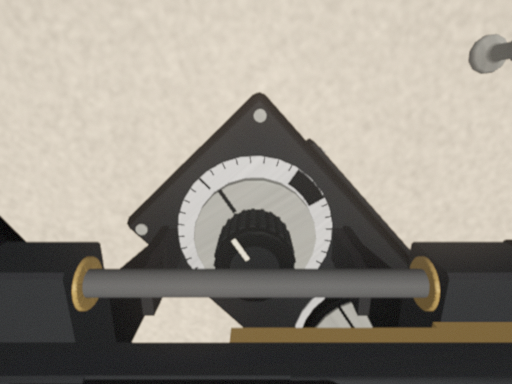

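>>> {"name": "play_rows", "arguments": {"rows": [[[0,0,0,0,0,0,0.02],[0,0,0,0,0,0,0.02],[0,0,0,0,0,0,0.02],[0,0,0,0,0,0,0.02],[0,0,0,0,0,0,0.02],[0,0,0,0,0,0,0.02],[0,0,0,0,0,0,0.02],[0,0,0,0,0,0,0.02],[0,0,0,0,0,0,0.02],[0,0,0,0,0,0,0.02]]]}}

```text
time_s: 5.4
position: [0.502, -0.1989, 0.0586]
tcp_rot: [[-0.0, -0.866, 0.5], [-0.0, 0.5, 0.866], [-1.0, -0.0, -0.0]]
force: [-2.4, -1.8, 0.5]
opening: 0.448
```

Run:
```python
from rig import *
s=read_state();print(s["position"],s["opening"],s["force"],s["moment"])
```

```text
[ 0.50199433 -0.19891337  0.05858694] 0.4475492642325327 [-2.37039087 -1.84202385  0.54245875] [-0.32537317  0.24404209  0.01046084]
```

>>> {"name": "play_rows", "arguments": {"rows": [[[0,0,0,2,0,0,0.02],[0,0,0,6,0,0,0.02],[0,0,0,10,0,0,0.02],[0,0,0,14,0,0,0.02],[0,0,0,18,0,0,0.02],[0,0,0,22,0,0,0.02],[0,0,0,26,0,0,0.02],[0,0,0,30,0,0,0.02],[0,0,0,34,0,0,0.02],[0,0,0,38,0,0,0.02],[0,0,0,40,0,0,0.02],[0,0,0,40,0,0,0.02]]]}}

```text
time_s: 6.6
position: [0.5022, -0.1988, 0.0586]
tcp_rot: [[0.0, -0.342, 0.94], [-0.0, 0.94, 0.342], [-1.0, -0.0, 0.0]]
force: [-1.2, -1.7, 0.8]
opening: 0.45
```

Run:
```python
from rig import *
from h import *
s=read_state();print(s["position"],s["opening"],s["force"],s["moment"],s["joint_positions"])
c=capture("wrist");cv2.imwrite("pics/w3.png",c["pixels"][:,:,::-1])
```

```text
[ 0.50216053 -0.19881301  0.05857871] 0.4495455441380272 [-1.1579122  -1.72545375  0.80788314] [-0.41835313  0.20249047 -0.02720202] [-3.34542086e+01  3.81049976e+01  1.01701859e+02 -1.41824312e-02
  4.01788602e+01 -5.34624549e+01]
```

View pics/w3.png

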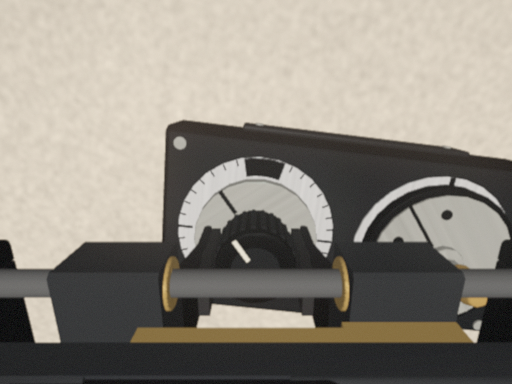

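>>> {"name": "play_rows", "arguments": {"rows": [[[0,0,0,3,0,0,0.02],[0,0,0,7,0,0,0.02],[0,0,0,11,0,0,0.02],[0,0,0,15,0,0,0.02],[0,0,0,19,0,0,0.02],[0,0,0,23,0,0,0.02],[0,0,0,27,0,0,0.02],[0,0,0,29,0,0,0.02],[0,0,0,29,0,0,0.02]]]}}

```text
time_s: 7.55
position: [0.5023, -0.1988, 0.0586]
tcp_rot: [[0.0, 0.156, 0.988], [-0.0, 0.988, -0.156], [-1.0, -0.0, 0.0]]
force: [-1.3, -1.1, 1.5]
opening: 0.451
```

```bash
cat > st.py <<'E'
from rig import *
from h import *
import sys
s=read_state();R=s["tcp_rot"];print(s["time_s"],s["position"].round(5),"yaw",np.degrees(np.arctan2(R[1][2],R[0][2])).round(2),"op",round(s["opening"],3),"F",s["force"].round(1),"M",s["moment"].round(3))
if len(sys.argv)>1:
    c=capture("wrist");cv2.imwrite(f"pics/{sys.argv[1]}.png",cv2.resize(c["pixels"][120:320,140:380,::-1],None,fx=3,fy=3,interpolation=cv2.INTER_CUBIC)[:600,:800])
E
python3 st.py w4
```

```text
7.55 [ 0.50228 -0.19884  0.05858] yaw -8.95 op 0.451 F [-1.3 -1.1  1.5] M [-0.413  0.207 -0.082]
```

View pics/w4.png

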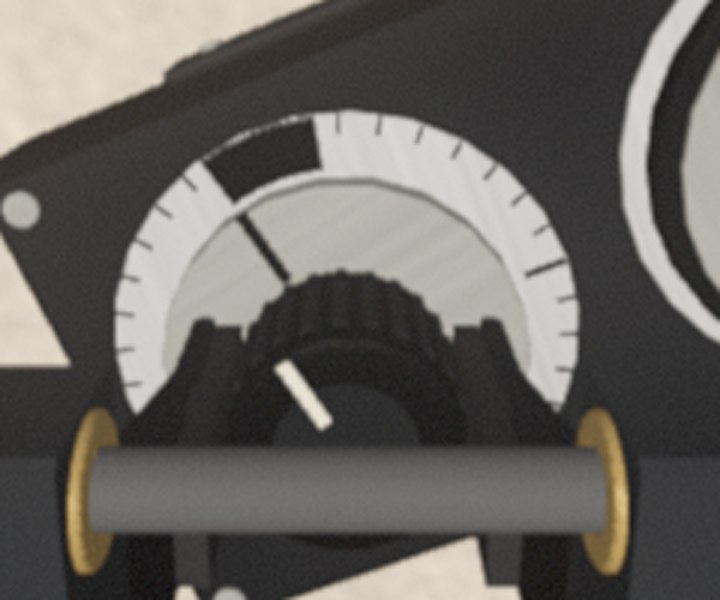

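>>> {"name": "play_rows", "arguments": {"rows": [[[-0.0005,0,0,0,0,0,0.02],[-0.001,0,0,0,0,0,0.02],[-0.001,0,0,0,0,0,0.02],[-0.001,0,0,0,0,0,0.02]]]}}

```text
time_s: 8.0
position: [0.5022, -0.1988, 0.0594]
tcp_rot: [[0.0, 0.156, 0.988], [-0.0, 0.988, -0.156], [-1.0, -0.0, 0.0]]
force: [1.0, -2.2, -4.0]
opening: 0.448
```

```bash
python3 st.py
```

```text
8.0 [ 0.50223 -0.19879  0.05936] yaw -8.97 op 0.448 F [ 1.  -2.2 -4. ] M [-0.584 -0.054  0.027]
```

>>> {"name": "play_rows", "arguments": {"rows": [[[-0.0004,0,0,0,0,0,0.02],[-0.0008,0,0,0,0,0,0.02],[-0.0008,0,0,0,0,0,0.02]]]}}

```text
time_s: 8.3
position: [0.5023, -0.1987, 0.0603]
tcp_rot: [[0.0, 0.156, 0.988], [-0.0, 0.988, -0.156], [-1.0, -0.0, 0.0]]
force: [-0.1, -1.5, -4.4]
opening: 0.453
```

```bash
python3 st.py
```

```text
8.3 [ 0.50226 -0.19872  0.06034] yaw -8.98 op 0.453 F [-0.1 -1.5 -4.4] M [-0.543 -0.152  0.016]
```

>>> {"name": "play_rows", "arguments": {"rows": [[[-0.0003,0,0,0,0,0,0.02],[-0.0003,0,0,0,0,0,0.02],[-0.0003,0,0,0,0,0,0.02]]]}}

```text
time_s: 8.6
position: [0.5022, -0.1987, 0.0605]
tcp_rot: [[0.0, 0.156, 0.988], [-0.0, 0.988, -0.156], [-1.0, 0.0, 0.0]]
force: [0.5, -1.8, -6.5]
opening: 0.453
```

```bash
python3 st.py
```

```text
8.6 [ 0.50224 -0.19865  0.0605 ] yaw -8.99 op 0.453 F [ 0.5 -1.8 -6.5] M [-0.648 -0.285 -0.028]
```

>>> {"name": "play_rows", "arguments": {"rows": [[[-0.0003,0,0,0,0,0,0.02],[-0.0003,0,0,0,0,0,0.02],[-0.0003,0,0,0,0,0,0.02]]]}}

```text
time_s: 8.9
position: [0.5022, -0.1985, 0.0607]
tcp_rot: [[0.0, 0.156, 0.988], [0.0, 0.988, -0.156], [-1.0, 0.0, 0.0]]
force: [1.1, -2.2, -9.9]
opening: 0.451
```

```bash
python3 st.py
```

```text
8.9 [ 0.50221 -0.19854  0.06067] yaw -8.99 op 0.451 F [ 1.1 -2.2 -9.9] M [-0.637 -0.53  -0.033]
```

>>> {"name": "play_rows", "arguments": {"rows": [[[0,0,0,0.4,0,0,0.02],[0,0,0,0.8,0,0,0.02],[0,0,0,1.2,0,0,0.02],[0,0,0,1.5,0,0,0.02]]]}}

```text
time_s: 9.3
position: [0.5021, -0.1986, 0.0608]
tcp_rot: [[-0.0, 0.182, 0.983], [0.0, 0.983, -0.182], [-1.0, 0.0, -0.0]]
force: [2.1, -1.5, -11.8]
opening: 0.452
```

```bash
python3 st.py
```

```text
9.3 [ 0.50207 -0.19855  0.06079] yaw -10.49 op 0.452 F [  2.1  -1.5 -11.8] M [-0.588 -0.642  0.252]
```

>>> {"name": "play_rows", "arguments": {"rows": [[[0.0001,0,0,0.4,0,0,0.02],[0.0001,0,0,0.8,0,0,0.02],[0.0001,0,0,1.2,0,0,0.02],[0.0001,0,0,1.5,0,0,0.02]]]}}

```text
time_s: 9.7
position: [0.5021, -0.1986, 0.0608]
tcp_rot: [[-0.0, 0.208, 0.978], [0.0, 0.978, -0.208], [-1.0, 0.0, -0.0]]
force: [1.9, -1.3, -12.3]
opening: 0.453
```

```bash
python3 st.py
```

```text
9.7 [ 0.50208 -0.19857  0.06077] yaw -12.01 op 0.453 F [  1.9  -1.3 -12.3] M [-0.502 -0.605  0.213]
```

>>> {"name": "play_rows", "arguments": {"rows": [[[0.0002,0,0,0.4,0,0,0.02],[0.0002,0,0,0.8,0,0,0.02],[0.0002,0,0,1.2,0,0,0.02],[0.0002,0,0,1.5,0,0,0.02]]]}}

```text
time_s: 10.1
position: [0.5021, -0.1986, 0.0607]
tcp_rot: [[-0.0, 0.234, 0.972], [0.0, 0.972, -0.234], [-1.0, 0.0, -0.0]]
force: [1.5, -0.3, -9.6]
opening: 0.451
```

```bash
python3 st.py
```

```text
10.1 [ 0.50211 -0.19862  0.06074] yaw -13.51 op 0.451 F [ 1.5 -0.3 -9.6] M [-0.49  -0.595  0.209]
```

>>> {"name": "play_rows", "arguments": {"rows": [[[0,0,0,0.4,0,0,0.02],[0,0,0,0.8,0,0,0.02],[0,0,0,1.2,0,0,0.02],[0,0,0,1.5,0,0,0.02]]]}}

```text
time_s: 10.5
position: [0.5021, -0.1986, 0.0607]
tcp_rot: [[0.0, 0.259, 0.966], [-0.0, 0.966, -0.259], [-1.0, -0.0, 0.0]]
force: [1.2, -0.7, -8.6]
opening: 0.451
```

```bash
python3 st.py
```

```text
10.5 [ 0.50213 -0.19865  0.06074] yaw -15.01 op 0.451 F [ 1.2 -0.7 -8.6] M [-0.418 -0.524  0.274]
```

>>> {"name": "play_rows", "arguments": {"rows": [[[-0.0001,0,0,0.4,0,0,0.02],[-0.0001,0,0,0.8,0,0,0.02],[-0.0001,0,0,1.2,0,0,0.02],[-0.0001,0,0,1.5,0,0,0.02]]]}}

```text
time_s: 10.9
position: [0.5021, -0.1987, 0.0608]
tcp_rot: [[0.0, 0.284, 0.959], [0.0, 0.959, -0.284], [-1.0, 0.0, 0.0]]
force: [1.0, -1.1, -9.2]
opening: 0.456
```

```bash
python3 st.py w5
```

```text
10.9 [ 0.50213 -0.19866  0.06075] yaw -16.52 op 0.456 F [ 1.  -1.1 -9.2] M [-0.416 -0.565  0.224]
```

View pics/w5.png

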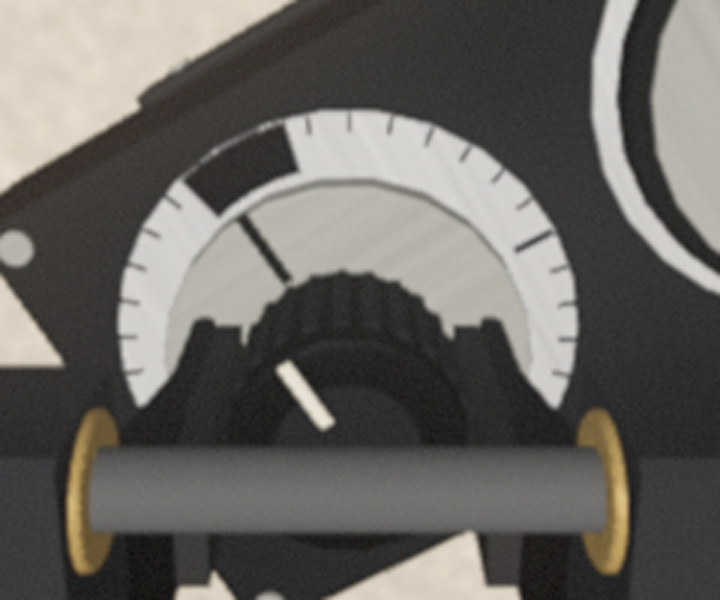

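>>> {"name": "play_rows", "arguments": {"rows": [[[-0.0001,0,0,0.4,0,0,0.02],[-0.0001,0,0,0.8,0,0,0.02],[-0.0001,0,0,1.2,0,0,0.02],[-0.0001,0,0,1.5,0,0,0.02]]]}}

```text
time_s: 11.35
position: [0.5021, -0.1987, 0.0608]
tcp_rot: [[-0.0, 0.309, 0.951], [0.0, 0.951, -0.309], [-1.0, 0.0, -0.0]]
force: [2.5, -2.0, -10.1]
opening: 0.455
```

```bash
python3 st.py
```

```text
11.35 [ 0.50213 -0.1987   0.06076] yaw -18.02 op 0.455 F [  2.5  -2.  -10.1] M [-0.463 -0.586  0.182]
```

>>> {"name": "play_rows", "arguments": {"rows": [[[0,0,0,0.4,0,0,0.02],[0,0,0,0.8,0,0,0.02],[0,0,0,1.2,0,0,0.02],[0,0,0,1.5,0,0,0.02]]]}}

```text
time_s: 11.75
position: [0.5022, -0.1987, 0.0609]
tcp_rot: [[0.0, 0.334, 0.943], [-0.0, 0.943, -0.334], [-1.0, -0.0, 0.0]]
force: [2.2, -1.0, -9.3]
opening: 0.454
```

```bash
python3 st.py
```

```text
11.75 [ 0.50215 -0.19874  0.06092] yaw -19.52 op 0.454 F [ 2.2 -1.  -9.3] M [-0.522 -0.489  0.13 ]
```

>>> {"name": "play_rows", "arguments": {"rows": [[[0,0,0,0.4,0,0,0.02],[0,0,0,0.8,0,0,0.02],[0,0,0,1.0,0,0,0.02],[0,0,0,1.0,0,0,0.02]]]}}

```text
time_s: 12.15
position: [0.5023, -0.1989, 0.0614]
tcp_rot: [[0.001, 0.351, 0.936], [-0.0, 0.936, -0.351], [-1.0, -0.0, 0.001]]
force: [1.3, -1.5, -3.7]
opening: 0.454
```

```bash
python3 st.py
```

```text
12.15 [ 0.50231 -0.19892  0.0614 ] yaw -20.54 op 0.454 F [ 1.3 -1.5 -3.7] M [-0.48  -0.196 -0.051]
```

>>> {"name": "play_rows", "arguments": {"rows": [[[0,0,0,0.3,0,0,0.02],[-0.0003,0,0,0.5,0,0,0.02],[-0.0006,0,0,0.5,0,0,0.02],[-0.0006,0,0,0.5,0,0,0.02]]]}}

```text
time_s: 12.55
position: [0.5023, -0.1989, 0.0617]
tcp_rot: [[0.0, 0.358, 0.934], [-0.0, 0.934, -0.358], [-1.0, -0.0, 0.001]]
force: [0.7, -2.6, -2.5]
opening: 0.452
```

```bash
python3 st.py
```

```text
12.55 [ 0.50231 -0.19885  0.06169] yaw -20.99 op 0.452 F [ 0.7 -2.6 -2.5] M [-0.616 -0.166 -0.05 ]
```

>>> {"name": "play_rows", "arguments": {"rows": [[[-0.0003,0,0,0,0,0,0.02],[-0.0006,0,0,0,0,0,0.02],[-0.0009,0,0,0,0,0,0.02],[-0.0012,0,0,0,0,0,0.02],[-0.0012,0,0,0,0,0,0.02]]]}}

```text
time_s: 13.05
position: [0.5023, -0.1988, 0.0627]
tcp_rot: [[0.0, 0.358, 0.934], [-0.0, 0.934, -0.358], [-1.0, -0.0, 0.0]]
force: [1.5, -2.8, -4.7]
opening: 0.449
```

```bash
python3 st.py
```

```text
13.05 [ 0.50229 -0.19883  0.06268] yaw -20.99 op 0.449 F [ 1.5 -2.8 -4.7] M [-0.645 -0.351 -0.024]
```

>>> {"name": "play_rows", "arguments": {"rows": [[[-0.0003,0,0,0,0,0,0.02],[-0.0006,0,0,0,0,0,0.02],[-0.0009,0,0,0,0,0,0.02],[-0.0012,0,0,0,0,0,0.02],[-0.0015,0,0,0,0,0,0.02],[-0.0018,0,0,0,0,0,0.02],[-0.002,0,0,0,0,0,0.02],[-0.002,0,0,0,0,0,0.02]]]}}

```text
time_s: 13.85
position: [0.5022, -0.1988, 0.0647]
tcp_rot: [[0.0, 0.358, 0.934], [-0.0, 0.934, -0.358], [-1.0, -0.0, 0.0]]
force: [2.0, -3.0, -4.3]
opening: 0.449
```

```bash
python3 st.py
```

```text
13.85 [ 0.50225 -0.19876  0.06474] yaw -20.99 op 0.449 F [ 2.  -3.  -4.3] M [-0.753 -0.484 -0.036]
```

>>> {"name": "play_rows", "arguments": {"rows": [[[-0.0003,0,0,0,0,0,0.02],[-0.0006,0,0,0,0,0,0.02],[-0.0009,0,0,0,0,0,0.02],[-0.0012,0,0,0,0,0,0.02],[-0.0015,0,0,0,0,0,0.02],[-0.0018,0,0,0,0,0,0.02],[-0.002,0,0,0,0,0,0.02],[-0.002,0,0,0,0,0,0.02]]]}}

```text
time_s: 14.65
position: [0.5022, -0.1987, 0.0667]
tcp_rot: [[0.0, 0.358, 0.934], [-0.0, 0.934, -0.358], [-1.0, -0.0, 0.0]]
force: [3.2, -2.8, -5.0]
opening: 0.448
```

```bash
python3 st.py w6
```

```text
14.65 [ 0.50225 -0.19875  0.06672] yaw -20.99 op 0.448 F [ 3.2 -2.8 -5. ] M [-0.787 -0.692 -0.026]
```

View pics/w6.png

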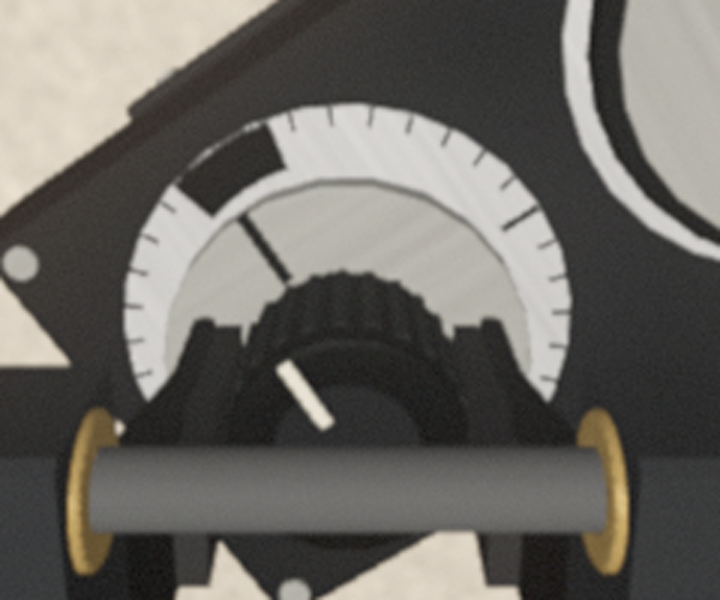

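>>> {"name": "play_rows", "arguments": {"rows": [[[-0.0003,0,0,0,0,0,0.02],[-0.0006,0,0,0,0,0,0.02],[-0.0009,0,0,0,0,0,0.02],[-0.0012,0,0,0,0,0,0.02],[-0.0012,0,0,0,0,0,0.02]]]}}

```text
time_s: 15.2
position: [0.5022, -0.1987, 0.0679]
tcp_rot: [[0.0, 0.358, 0.934], [-0.0, 0.934, -0.358], [-1.0, -0.0, 0.0]]
force: [3.7, -2.2, -4.9]
opening: 0.447
```

```bash
python3 st.py
```

```text
15.2 [ 0.50225 -0.19874  0.06794] yaw -20.99 op 0.447 F [ 3.7 -2.2 -4.9] M [-0.773 -0.703 -0.099]
```

>>> {"name": "play_rows", "arguments": {"rows": [[[-0.0003,0,0,0,0,0,0.02],[-0.0005,0,0,0,0,0,0.02],[-0.0005,0,0,0,0,0,0.02]]]}}

```text
time_s: 15.5
position: [0.5022, -0.1987, 0.0683]
tcp_rot: [[0.0, 0.358, 0.934], [-0.0, 0.934, -0.358], [-1.0, 0.0, 0.0]]
force: [3.4, -3.0, -5.7]
opening: 0.45
```

```bash
python3 st.py
```

```text
15.5 [ 0.50225 -0.19867  0.06834] yaw -20.99 op 0.45 F [ 3.4 -3.  -5.7] M [-0.78  -0.812 -0.046]
```

>>> {"name": "play_rows", "arguments": {"rows": [[[-0.0003,0,0,0,0,0,0.02],[-0.0004,0,0,0,0,0,0.02],[-0.0004,0,0,0,0,0,0.02]]]}}

```text
time_s: 15.8
position: [0.5022, -0.1986, 0.0685]
tcp_rot: [[0.0, 0.358, 0.934], [0.0, 0.934, -0.358], [-1.0, 0.0, 0.0]]
force: [4.7, -3.0, -7.6]
opening: 0.448
```

```bash
python3 st.py
```

```text
15.8 [ 0.50222 -0.19859  0.0685 ] yaw -20.99 op 0.448 F [ 4.7 -3.  -7.6] M [-0.726 -0.929 -0.093]
```

>>> {"name": "play_rows", "arguments": {"rows": [[[-0.0003,0,0,0,0,0,0.02],[-0.0003,0,0,0,0,0,0.02],[-0.0003,0,0,0,0,0,0.02]]]}}

```text
time_s: 16.1
position: [0.5022, -0.1985, 0.0686]
tcp_rot: [[0.0, 0.358, 0.934], [0.0, 0.934, -0.358], [-1.0, 0.0, 0.0]]
force: [4.0, -2.2, -9.2]
opening: 0.453
```

```bash
python3 st.py
```

```text
16.1 [ 0.50223 -0.19853  0.06864] yaw -21.0 op 0.453 F [ 4.  -2.2 -9.2] M [-0.765 -1.019 -0.101]
```

>>> {"name": "play_rows", "arguments": {"rows": [[[0.0003,0,0,0,0,0,0.02],[0.0006,0,0,0,0,0,0.02],[0.0006,0,0,0,0,0,0.02],[0.0006,0,0,0,0,0,0.087],[0.0006,0,0,0,0,0,0.087],[0.0006,0,0,0,0,0,0.087],[0.0006,0,0,0,0,0,0.087],[0.0006,0,0,0,0,0,0.087],[0.0006,0,0,0,0,0,0.087],[0.0006,0,0,0,0,0,0.087],[0.0006,0,0,0,0,0,0.087],[0.0006,0,0,0,0,0,0.087]]]}}

```text
time_s: 17.3
position: [0.5021, -0.1986, 0.0684]
tcp_rot: [[-0.0, 0.358, 0.934], [0.0, 0.934, -0.358], [-1.0, 0.0, -0.0]]
force: [-0.0, -0.2, -0.4]
opening: 0.994
```

```bash
python3 st.py
```

```text
17.3 [ 0.50209 -0.19862  0.06843] yaw -20.98 op 0.994 F [-0.  -0.2 -0.4] M [-0.113  0.087 -0.032]
```

Released cleanly; now straight up.

>>> {"name": "play_rows", "arguments": {"rows": [[[-0.008,0,0,0,0,0,0.087],[-0.02,0,0,0,0,0,0.087],[-0.04,0,0,0,0,0,0.087],[-0.06,0,0,0,0,0,0.087],[-0.085,0,0,0,0,0,0.087],[-0.11,0,0,0,0,0,0.087],[-0.13,0,0,0,0,0,0.087],[-0.145,0,0,0,0,0,0.087],[-0.15,0,0,0,0,0,0.087],[-0.15,0,0,0,0,0,0.087],[-0.15,0,0,0,0,0,0.087]]]}}

```text
time_s: 18.4
position: [0.5017, -0.1984, 0.2182]
tcp_rot: [[-0.001, 0.358, 0.934], [0.0, 0.934, -0.358], [-1.0, 0.0, -0.001]]
force: [-0.4, -0.0, -0.4]
opening: 0.998
```

```bash
python3 st.py w7
python3 - <<'E'
from rig import *
from h import *
c=capture("wrist");im=c["pixels"][:,:,::-1]
b=capture("scene")["pixels"][:,:,::-1];cv2.imwrite('pics/z3.png',cv2.resize(b[135:265,125:330],None,fx=3.8,fy=3.8,interpolation=cv2.INTER_CUBIC))
S=6;p=[.5552,-.1858,.2285]
u=proj(c,toW(p,[-.055,0,.06]))[0].astype(int);x0,y0=u-[60,50]
z=cv2.resize(im[y0:y0+100,x0:x0+120],None,fx=S,fy=S,interpolation=cv2.INTER_CUBIC)
for zz,col in((0,(0,0,255)),(.0095,(0,255,0))):
  for P in (circ(-.055,0,.054+zz,.036),): cv2.polylines(z,[((proj(c,toW(p,P))-[x0,y0]+.5)*S).astype(int)],True,col)
cv2.polylines(z,[((proj(c,toW(p,circ(-.055,0,.042,.0475)))-[x0,y0]+.5)*S).astype(int)],True,(255,0,0))
cv2.imwrite("pics/w8.png",z)
E
```

```text
18.4 [ 0.50166 -0.19837  0.21815] yaw -20.99 op 0.998 F [-0.4 -0.  -0.4] M [-0.087  0.012 -0.017]
```

View pics/w8.png

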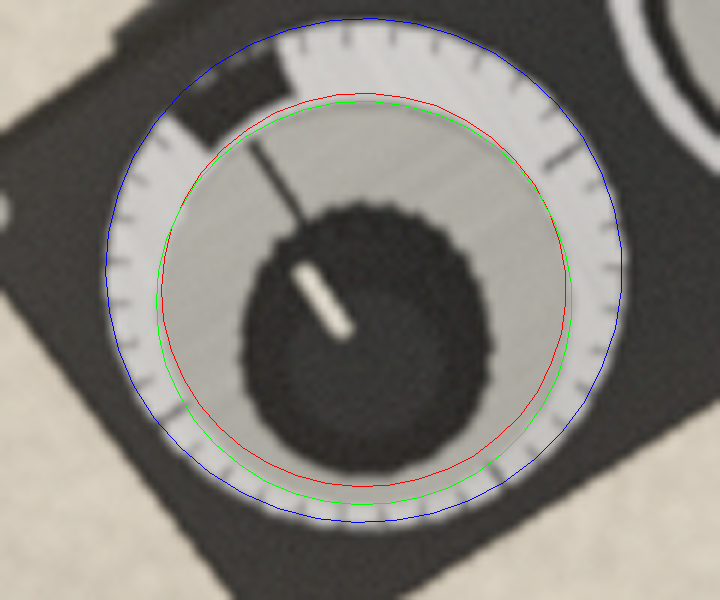

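View pics/z3.png

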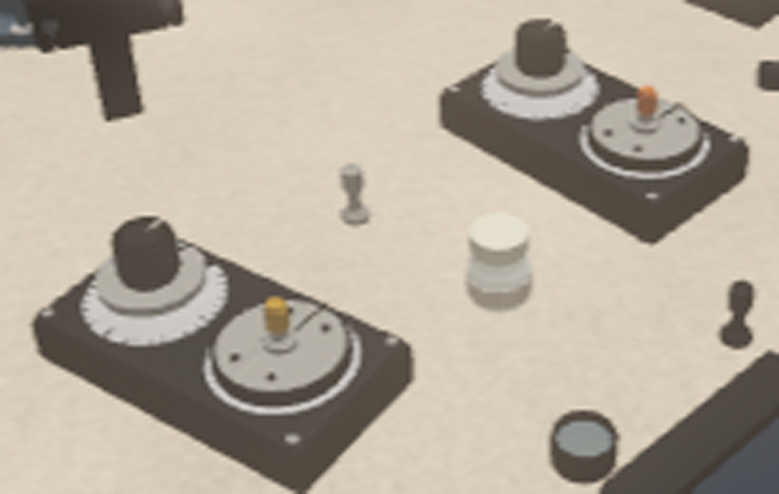

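```bash
python3 -c "
from rig import *
print(hand_in())"
```

```text
the job is handed in; nothing more can be done
None
```

The stage with the brass specimen is now locked. I gripped its knob and turned it about 69° clockwise, until the pointer was just inside the zero band. Then I pulled up with about 10 N and turned slowly until the knob gave, about 12° further on. I raised it to the hard stop, eased the pull, opened the gripper and moved straight up and clear.

**Lift:** the tool rose about 9.9 mm, roughly 0.4 mm of which is offset from the pull. At the top the pull rose to about 9 N with no further travel. After release, the outline of the knob's skirt in the wrist picture matches the 9.5 mm lift.

**Pointer:** it shows inside the zero band.

**Forces:** the most I read while pulling was 12.3 N, slightly over the suggested 12 N and well under the 20 N that damages the pin. I read the force only after each short move, not continuously.

**Rest of the bench:** in the part of the scene picture I compared before and after, the locked stage, jar, holders and loupe look unchanged. I did not look again at the mouse, driver or slide block, but the arm never worked near them. At the end the gripper was about 0.22 m above the bench and touching nothing.

The job was handed in soon after 18.4 s on the robot's clock. None of my checks failed or disagreed.

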